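Shim the rocking corner of a board jig

ROBOT

A 6-joint arm with a two-finger parallel gripper is mounted at the origin on a cart in front of the work surface, level with it; the furniture and walls round the work are solid. World frame = base frame: x ahead of the robot, y to its left, z up, the work surface at z = 0. Lengths are in m, angles in rad, forces in N, time in s.
With the tool pointing down it reaches from about 0.15 to 0.775 m from the base axis. Payload 6.1 kg.
Tool frame: the origin (TCP) lies at the very end of the fingers, on their centre line; the grasp point (between the pads) lies 19 mm behind it; z points along the fingers, y is the line along which they close (so a half turn about z gives the same grasp; the last joint's range is limited). The gripper opens to 85 mm and grips with 20 to 120 N. Pads are 22 mm wide; open, the fingers measure 114 mm over their backs; the gripper's body (76 mm by 85 mm) begins 54 mm behind the grasp point. The pads swing forward as they close: fully open they stand 13 mm farther back than shut.
Start: joints at [1.306, 0.126, -0.04, 1.405, 0, 1.571], TCP at [0.137, 0.507, 0.231] pointing down, gripper open.
Joint ranges: [-2.72, 2.72], [-0.95, 1.95], [-1.27, 1.35], [-1.78, 2.02], [-1.46, 1.47], [-3.14, 3.14]. Speed limits (rad/s): [2.39, 2.39, 3.01, 3.14, 3.14, 3.14].

INTERFACE

Orientations are given as a unit quaternion [w, x, y, z].
In Python, from bench import r gives the robot as it stands.
- The arm moves only by the tool apply_moves, never from a script. Its argument "moves" is a list of rows, each an object with "dp": the shift along the world's x, y, z in units of 25 mm (1.0 is 25 mm), a list of three; "twist": the turn, a rotation vector about the world's x, y, z in degrees, a list of three. In form: [{"dp": [dx, dy, dz], "twist": [wx, wy, wz]}, ...]. A call has exactly 10 rows; each row is the pose to reach, as a shift and turn from the pose commanded when the call began; what a row does not reach only later rows make up. A row lasts 1/12 s, in which the tool goes at most 41.7 mm and 7.16 degrees, less where a joint would pass 70% of its speed; a pose out of reach is approached as far as the arm can. A call with a gripper value outside its range is refused whole. "jaw" is the closure, from 0 (fully open) to 1 (shut), set as the call begins (left out, the last holds). The fingers move at their own pace and stop on an object; "newtons" is the grip in N (left out, the last holds). Time passes only in rows, so rows that repeat a pose let the fingers close, or fill a call up. It gives the time, the measured TCP pose, the force, the opening and the grip force at its end, in the units of the state.
- r.get_obs(): the state, without advancing time (a new reading comes with each control period).
- r.snapshot(name): name is "scene" or "top"; returns the picture (384x512x3 uint8, red, green, blue); there is no depth.
- r.camera_info(name): a dict with "camera_matrix" (3x3 intrinsics, pixels), "k1" (the pictures are not rectified: a ray, as slopes to the right and down, at radius r is drawn at 1 + k1 r^2 times it, then the intrinsics apply), "extrinsics" (4x4, takes a point from camera to world coordinates). Camera axes: x right, y down, z forward; pixel columns grow to the right and rows downward; lengths in m; the calibration is good to about 2 mm. A picture is of the moment at which its call begins. camera_info takes no time and is no camera call.
- r.close_job(): hands the job in; it is judged then, once.
The state is a dict: "time": time; "joints": joint angles; "qd": joint speeds; "joint_efforts": joint torques, N m; "ee_pos": TCP position; "orientation": TCP orientation; "force": force on the tool from outside, world axes, zero at the start; "ft_torque": the same for the moment, N m; "gripper_width": opening from 0.0 (shut) to 1.0 (fully open); "finger_force": force on a finger pad.
Only numpy, scipy, OpenCV 4.12 (cv2) and the standard library are available. Lean on these libraries where they do the work, as an engineer would, in place of code of your own. Each camera call takes 0.05 s, during which the arm holds its last target. There are 200 camera calls.

TASK

The jig plate on the bench rocks because one of its corners has no firm support. Press down on the corner screws one after another with the fingertips until you find the corner that gives, push that corner's shim fully home under the plate by its bent-up tab, then press the same corner once more to prove that it is solid. Only press and push, lift nothing; leave the other three shims pulled out and the things around the jig alone, and finish clear of the jig.

Things in the scene. Friction and masses are not known exactly. Their poses are not given: they have to be found in the camera images.
- base: Grey sole plate of the jig, fixed to the bench, 150 x 256 x 8 mm (x by y). Origin: centre of its underside, on the bench. x points across the bench to its back, y along the bench to the left, 0.3 to 0.7 rad anticlockwise of the world's; near/far/left/right go by these axes. Fences (near, far) and side dowels, 26 mm high, keep the jig plate in place. A guide at each corner carries a shim.
- plate: Jig plate: loose steel plate 120 x 160 x 10 mm (x by y), 1.3 kg, a green circuit board in a black nest at its middle (56 x 68 mm, 11 mm high). Origin: centre of its underside, 20 mm above the bench; top at 30 mm; axes as the base. Hidden rubber buffers keep it level; under each corner is a hard rest button. One button, not visible and at any corner, is 4 mm too low: that corner rocks.
- corner_nl (a point): Flush dark screw head in the plate's top at its near left corner, right above the rest button: the place to press. At x -40, y +62, z +10 mm in the plate's frame. If solid, it does not go down. If this is the rocking corner it goes down 4 mm under 3 to 4 N, then is hard, and rises again when let go; with its shim home it is solid.
- corner_nr (a point): Flush dark screw head in the plate's top at its near right corner, right above the rest button: the place to press. At x -40, y -62, z +10 mm in the plate's frame. If solid, it does not go down. If this is the rocking corner it goes down 4 mm under 3 to 4 N, then is hard, and rises again when let go; with its shim home it is solid.
- corner_fl (a point): Flush dark screw head in the plate's top at its far left corner, right above the rest button: the place to press. At x +40, y +62, z +10 mm in the plate's frame. If solid, it does not go down. If this is the rocking corner it goes down 4 mm under 3 to 4 N, then is hard, and rises again when let go; with its shim home it is solid.
- corner_fr (a point): Flush dark screw head in the plate's top at its far right corner, right above the rest button: the place to press. At x +40, y -62, z +10 mm in the plate's frame. If solid, it does not go down. If this is the rocking corner it goes down 4 mm under 3 to 4 N, then is hard, and rises again when let go; with its shim home it is solid.
- shim_nl (a joint): Near left shim: steel strip 22 x 3.6 mm captive in its guide, slides level along -y of the base (rightward, towards the plate). 0 to 0.003 at the start: pulled out, nose just outside the plate. 0.028: fully home at its stop, tab close to the plate's edge, strip flat between button and plate. Needs about 2 N, stays where left. At a solid corner the button stops it at about 0.0145.
- tab_nl (a point): Middle of the outer face of the near left shim's bent-up tab, the face to push on: at x -40, y +116 mm, z 28 mm in the base's frame when the joint is 0; moves with the shim. Tab 24 mm wide along x, 4.5 mm thick, from 16 to 37 mm above the bench. The guide beneath is 34 mm wide, reaches out to y 125 mm, its floor 16 mm, side rails 21 mm above the bench.
- shim_nr (a joint): Near right shim: steel strip 22 x 3.6 mm captive in its guide, slides level along +y of the base (leftward, towards the plate). 0 to 0.003 at the start: pulled out, nose just outside the plate. 0.028: fully home at its stop, tab close to the plate's edge, strip flat between button and plate. Needs about 2 N, stays where left. At a solid corner the button stops it at about 0.0145.
- tab_nr (a point): Middle of the outer face of the near right shim's bent-up tab, the face to push on: at x -40, y -116 mm, z 28 mm in the base's frame when the joint is 0; moves with the shim. Tab 24 mm wide along x, 4.5 mm thick, from 16 to 37 mm above the bench. The guide beneath is 34 mm wide, reaches out to y 125 mm, its floor 16 mm, side rails 21 mm above the bench.
- shim_fl (a joint): Far left shim: steel strip 22 x 3.6 mm captive in its guide, slides level along -y of the base (rightward, towards the plate). 0 to 0.003 at the start: pulled out, nose just outside the plate. 0.028: fully home at its stop, tab close to the plate's edge, strip flat between button and plate. Needs about 2 N, stays where left. At a solid corner the button stops it at about 0.0145.
- tab_fl (a point): Middle of the outer face of the far left shim's bent-up tab, the face to push on: at x +40, y +116 mm, z 28 mm in the base's frame when the joint is 0; moves with the shim. Tab 24 mm wide along x, 4.5 mm thick, from 16 to 37 mm above the bench. The guide beneath is 34 mm wide, reaches out to y 125 mm, its floor 16 mm, side rails 21 mm above the bench.
- shim_fr (a joint): Far right shim: steel strip 22 x 3.6 mm captive in its guide, slides level along +y of the base (leftward, towards the plate). 0 to 0.003 at the start: pulled out, nose just outside the plate. 0.028: fully home at its stop, tab close to the plate's edge, strip flat between button and plate. Needs about 2 N, stays where left. At a solid corner the button stops it at about 0.0145.
- tab_fr (a point): Middle of the outer face of the far right shim's bent-up tab, the face to push on: at x +40, y -116 mm, z 28 mm in the base's frame when the joint is 0; moves with the shim. Tab 24 mm wide along x, 4.5 mm thick, from 16 to 37 mm above the bench. The guide beneath is 34 mm wide, reaches out to y 125 mm, its floor 16 mm, side rails 21 mm above the bench.
- battery: Bystander, to be left alone: black block battery lying flat, 51 x 27 x 18 mm, on the bench to the left of the jig. Origin: centre of its underside.
- tin: Bystander, to be left alone: flat round tin with a red lid, 50 mm across, 23 mm high, on the bench to the left of the jig. Origin: centre of its underside.
- knob_loose: Bystander, to be left alone: black instrument knob, 34 mm across, 16 mm high, on the bench right of the jig, by the edge of the bench. Origin: centre of its underside.

How it is judged:
On the way, in this order (a step that is already met when the one before it is completed fails the run):
1. the corner that rocks has been found: pressed by the fingers, it went down more than 2.5 mm (contact force between the fingers and plate above 2 N and ((z of corner_nl in the frame of base below 0.0275 m and horizontal distance between the grasp point and corner_nl below 0.035 m) or (z of corner_nr in the frame of base below 0.0275 m and horizontal distance between the grasp point and corner_nr below 0.035 m) or (z of corner_fl in the frame of base below 0.0275 m and horizontal distance between the grasp point and corner_fl below 0.035 m) or (z of corner_fr in the frame of base below 0.0275 m and horizontal distance between the grasp point and corner_fr below 0.035 m))), for 0.1 s.
2. that corner's shim is fully home, the other three still pulled out (((value of joint shim_nl above 0.0255 m and value of joint each of shim_nr, shim_fl, shim_fr below 0.008 m) or (value of joint shim_nr above 0.0255 m and value of joint each of shim_nl, shim_fl, shim_fr below 0.008 m) or (value of joint shim_fl above 0.0255 m and value of joint each of shim_nl, shim_nr, shim_fr below 0.008 m) or (value of joint shim_fr above 0.0255 m and value of joint each of shim_nl, shim_nr, shim_fl below 0.008 m))), for 0.2 s.
3. the shimmed corner has been pressed again (3 N or more) and did not give (((value of joint shim_nl above 0.0255 m and value of joint each of shim_nr, shim_fl, shim_fr below 0.008 m and contact force between the fingers and plate above 3 N and horizontal distance between the grasp point and corner_nl below 0.03 m and z of corner_nl in the frame of base above 0.028 m) or (value of joint shim_nr above 0.0255 m and value of joint each of shim_nl, shim_fl, shim_fr below 0.008 m and contact force between the fingers and plate above 3 N and horizontal distance between the grasp point and corner_nr below 0.03 m and z of corner_nr in the frame of base above 0.028 m) or (value of joint shim_fl above 0.0255 m and value of joint each of shim_nl, shim_nr, shim_fr below 0.008 m and contact force between the fingers and plate above 3 N and horizontal distance between the grasp point and corner_fl below 0.03 m and z of corner_fl in the frame of base above 0.028 m) or (value of joint shim_fr above 0.0255 m and value of joint each of shim_nl, shim_nr, shim_fl below 0.008 m and contact force between the fingers and plate above 3 N and horizontal distance between the grasp point and corner_fr below 0.03 m and z of corner_fr in the frame of base above 0.028 m))), for 0.1 s.
At the end, for the whole second after the job is handed in: One shim is home (its joint above 0.0255 of 0.028; only the rocking corner lets it in), the other three are still pulled out (below 0.008), and the plate lies at rest and level, every corner within 1.2 mm of its height of 30 mm (((value of joint shim_nl above 0.0255 m and value of joint each of shim_nr, shim_fl, shim_fr below 0.008 m) or (value of joint shim_nr above 0.0255 m and value of joint each of shim_nl, shim_fl, shim_fr below 0.008 m) or (value of joint shim_fl above 0.0255 m and value of joint each of shim_nl, shim_nr, shim_fr below 0.008 m) or (value of joint shim_fr above 0.0255 m and value of joint each of shim_nl, shim_nr, shim_fl below 0.008 m)) and z of corner_nl in the frame of base between 0.0288 and 0.0312 m and z of corner_nr in the frame of base between 0.0288 and 0.0312 m and z of corner_fl in the frame of base between 0.0288 and 0.0312 m and z of corner_fr in the frame of base between 0.0288 and 0.0312 m and linear speed of plate below 0.01 m/s); the robot touches nothing.
It fails at once if the jig plate is lifted or carried (its middle more than 6 mm up) (z of plate in the frame of base above 0.026 m).
It fails at once if a second shim is pushed in (two shims beyond 8 mm) (value of joint each of shim_nl, shim_nr above 0.008 m or value of joint each of shim_fl, shim_nl above 0.008 m or value of joint each of shim_fl, shim_nr above 0.008 m or value of joint each of shim_fl, shim_fr above 0.008 m or value of joint each of shim_fr, shim_nl above 0.008 m or value of joint each of shim_fr, shim_nr above 0.008 m).
It fails at once if a bystander is moved more than 20 mm (distance of any of battery, tin, knob_loose from where it was at the start of the episode above 0.02 m).
It also fails if it takes over 58 s, if anything falls off the work surface, if the arm or the gripper's body presses on something with over 40 N, if the wrist force passes 120 N, or if a joint passes its speed limit or range.

## Working session

There is one attempt and no reset: what is moved stays moved. The work goes in short steps, Python scripts to look and compute and a tool call to move; the robot and the scene stay as the last step left them, time stands still between calls to the robot, and variables do not carry over. Pictures are saved under pics/ and viewed, at most 10 in all, crops included, and the job is handed in when it is done.

Besides the shell and the picture viewer there is one more tool, called after ">>>" as a command line: name --argument value ..., lists and objects as JSON in quotes. apply_moves: Moves the arm, as the interface text tells. Its arguments: {"type":"object","properties":{"moves":{"type":"array","items":{"type":"object","properties":{"dp":{"type":"array","items":{"type":"number"}},"twist":{"type":"array","items":{"type":"number"}}}}},"jaw":{"type":"number"},"newtons":{"type":"number"}},"required":["moves"]}

```bash
mkdir -p pics; python3 - <<'E'
from bench import r
import cv2
o=r.get_obs();print({k:o[k] for k in("time","ee_pos","orientation","force","gripper_width")})
for n in("scene","top"):
    cv2.imwrite(f"pics/{n}0.png",r.snapshot(n)[:,:,::-1]);print(n,r.camera_info(n))
E
```

```text
{'time': 0.0, 'ee_pos': array([0.13729131, 0.50632096, 0.23051071]), 'orientation': array([-1.06497927e-04,  1.31994604e-01,  9.91250101e-01, -8.06029067e-04]), 'force': array([ 0.8207213 ,  0.40946493, -0.51806151]), 'gripper_width': 0.9993337028709243}
scene {'camera_matrix': array([[468.02051095,   0.        , 251.48214247],
       [  0.        , 468.02051095, 197.60434248],
       [  0.        ,   0.        ,   1.        ]]), 'k1': -0.1278884684787836, 'extrinsics': array([[ 0.7436287 , -0.46533956,  0.48007859, -0.04590357],
       [-0.66854803, -0.52584064,  0.52586609, -0.3708985 ],
       [ 0.00773853, -0.71200471, -0.70213204,  0.88720568],
       [ 0.        ,  0.        ,  0.        ,  1.        ]])}
top {'camera_matrix': array([[347.52471484,   0.        , 258.34279942],
       [  0.        , 347.52471484, 190.89614008],
       [  0.        ,   0.        ,   1.        ]]), 'k1': 0.007932438549719685, 'extrinsics': array([[-0.01276272, -0.99681077,  0.07877442,  0.4280268 ],
       [-0.99922576,  0.01564634,  0.03609806,  0.22987031],
       [-0.03721547, -0.07825272, -0.99623869,  0.95596922],
       [ 0.        ,  0.        ,  0.        ,  1.        ]])}
```

View pics/scene0.png

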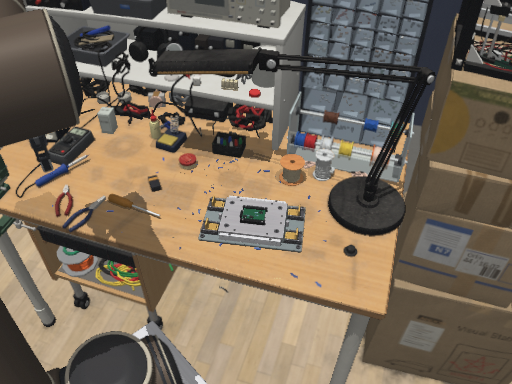

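View pics/top0.png

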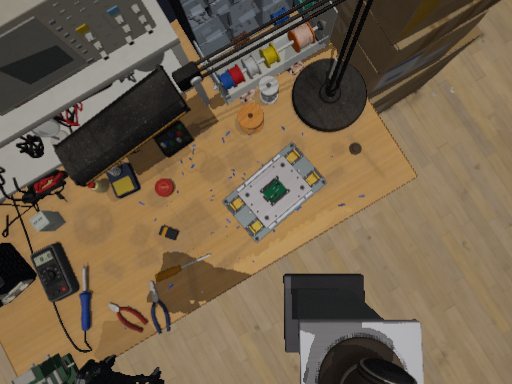

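The scene view shows the jig at about (253,221) px. The top view shows it at about (275,190) px, its long axis running from lower left to upper right. I'll zoom in on both.

```bash
cat > h.py <<'E'
import numpy as np,cv2
from bench import r
def ray(n,uv):
    c=r.camera_info(n);K=c["camera_matrix"];E=c["extrinsics"]
    d=np.array([c["k1"],0,0,0,0.])
    p=cv2.undistortPoints(np.array(uv,float).reshape(-1,1,2),K,d)[:,0]
    return E[:3,3],np.c_[p,np.ones(len(p))]@E[:3,:3].T
def onz(n,uv,z):
    o,D=ray(n,uv); return o+D*((z-o[2])/D[:,2])[:,None]
def tri(a,b):
    o1,d1=ray("scene",a);o2,d2=ray("top",b);out=[]
    for u,v in zip(d1,d2):
        s=np.linalg.lstsq(np.c_[u,-v],o2-o1,rcond=None)[0]
        p,q=o1+s[0]*u,o2+s[1]*v;out.append([*(p+q)/2,np.linalg.norm(p-q)])
    return np.array(out)
def proj(n,P):
    c=r.camera_info(n);W=np.linalg.inv(c["extrinsics"])
    return cv2.projectPoints(np.array(P,float),cv2.Rodrigues(W[:3,:3])[0],W[:3,3],c["camera_matrix"],np.array([c["k1"],0,0,0,0.]))[0][:,0]
E
python3 - <<'E'
from h import *
a=cv2.imread("pics/scene0.png")[185:255,192:314];b=cv2.imread("pics/top0.png")[138:246,216:334]
cv2.imwrite("pics/c0.png",np.hstack([cv2.resize(a,None,fx=3.2,fy=3.2,interpolation=2)[:224],cv2.resize(b,None,fx=3.2,fy=3.2,interpolation=2)[:224]])) if 0 else None
A=cv2.resize(a,None,fx=3,fy=3,interpolation=2);B=cv2.resize(b,None,fx=3.4,fy=3.4,interpolation=2)
C=np.zeros((max(len(A),len(B)),A.shape[1]+B.shape[1],3),np.uint8);C[:len(A),:A.shape[1]]=A;C[:len(B),A.shape[1]:]=B
cv2.imwrite("pics/c0.png",C)
print(tri([(268,62),(160,62)],[(187,75),(80,165)]))
g=lambda n,z:None
for n,(x0,x1,y0,y1) in {"scene":(192,314,185,255),"top":(216,334,138,246)}.items():
    im=cv2.imread(f"pics/{n}0.png");h=cv2.cvtColor(im,cv2.COLOR_BGR2HSV)
    for nm,lo,hi,z in(("green",(45,70,20),(90,255,255),.04),("yellow",(20,150,110),(32,255,255),.02)):
        m=np.zeros(h.shape[:2],np.uint8);m[y0:y1,x0:x1]=cv2.inRange(h,lo,hi)[y0:y1,x0:x1]
        k,_,s,c=cv2.connectedComponentsWithStats(m)
        for i in range(1,k):
            if s[i,4]>=12:print(n,nm,s[i,4],c[i].round(1),onz(n,[c[i]],z)[0].round(4))
E
```

```text
[[0.70092493 0.38793378 0.3160618  0.00461316]
 [0.53163964 0.61338941 0.2848843  0.01713712]]
scene green 190 [253.6 213.5] [0.4995 0.218  0.04  ]
top green 266 [274.1 190.6] [0.5007 0.2213 0.04  ]
top yellow 83 [292.3 156. ] [0.5955 0.1703 0.02  ]
top yellow 83 [312.1 178.1] [0.5343 0.1184 0.02  ]
top yellow 74 [236.5 203.8] [0.4681 0.3232 0.02  ]
top yellow 72 [255.2 226.1] [0.4074 0.2733 0.02  ]
```

View pics/c0.png

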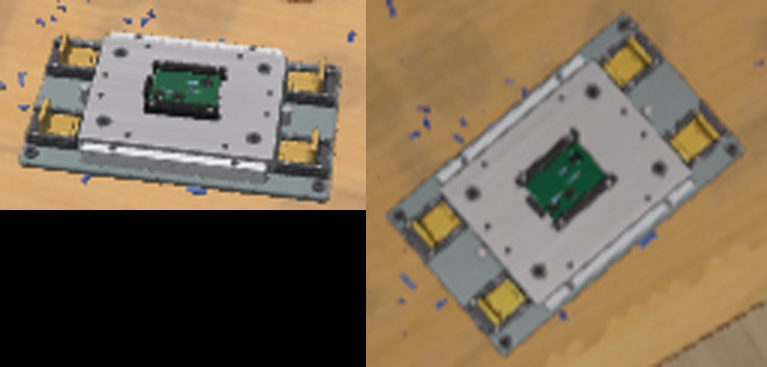

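The crops show the four dark corner screws: in the top crop nl (540,271), fl (472,194), fr (592,91) and nr (659,168). The yellow shims sit at both ends with their tabs standing outside.

```bash
python3 - <<'E'
from h import *
def ref(n,p):
    g=255-cv2.imread(f"pics/{n}0.png",0).astype(float);x,y=map(int,np.round(p));w=g[y-3:y+4,x-3:x+4];w=np.clip(w-np.median(w)-15,0,None)
    Y,X=np.mgrid[y-3:y+4,x-3:x+4];return (X*w).sum()/w.sum(),(Y*w).sum()/w.sum()
T=[ref("top",(216+(x-366)/3.4,138+y/3.4)) for x,y in[(540,271),(659,168),(472,194),(592,91)]]
S=[ref("scene",(192+x/3,185+y/3)) for x,y in[(102,121),(252,138),(120,52),(264,69)]]
L=np.array([[-40,62],[-40,-62],[40,62],[40,-62]])/1e3
a=onz("top",T,.03);b=onz("scene",S,.03);print(tri(S,T).round(4))
for P in(a,b,(a+b)/2):
    q=P[:,:2];c=q.mean(0);M=(q-c).T@L;th=np.arctan2(M[1,0]-M[0,1],M[0,0]+M[1,1])
    R=np.array([[np.cos(th),-np.sin(th)],[np.sin(th),np.cos(th)]]);print(c.round(4),th.round(4),np.linalg.norm(q-c-L@R.T,axis=1).round(4))
print("corners",(c+L@R.T).round(4))
print("tabs",(c+np.array([[-.04,.116],[-.04,-.116],[.04,.116],[.04,-.116]])@R.T).round(4))
o=r.get_obs();from scipy.spatial.transform import Rotation as Q
print(Q.from_quat(np.roll(o["orientation"],-1)).as_matrix().round(3))
E
```

```text
[[4.305e-01 2.431e-01 2.760e-02 1.000e-04]
 [5.099e-01 1.475e-01 2.750e-02 1.000e-04]
 [4.922e-01 2.944e-01 2.780e-02 0.000e+00]
 [5.716e-01 1.984e-01 2.770e-02 2.000e-04]]
[0.5009 0.2209] 0.692 [0.0001 0.0001 0.     0.0001]
[0.4996 0.2192] 0.6918 [0.0001 0.     0.0002 0.0002]
[0.5002 0.2201] 0.6919 [0.0001 0.0001 0.0001 0.0001]
corners [[0.4299 0.2423]
 [0.509  0.1468]
 [0.4915 0.2933]
 [0.5706 0.1978]]
tabs [[0.3954 0.2839]
 [0.5434 0.1052]
 [0.457  0.3349]
 [0.605  0.1563]]
[[-0.965  0.262 -0.   ]
 [ 0.262  0.965 -0.001]
 [-0.    -0.001 -1.   ]]
```

>>> apply_moves --moves '[{"dp": [1.2,-1.1,-0.3],"twist": [0,0,5.5]},{"dp": [2.4,-2.2,-0.6],"twist": [0,0,11]},{"dp": [3.6,-3.3,-0.9],"twist": [0,0,16.5]},{"dp": [4.8,-4.3,-1.2],"twist": [0,0,22]},{"dp": [6,-5.4,-1.5],"twist": [0,0,27.5]},{"dp": [7.2,-6.5,-1.8],"twist": [0,0,33]},{"dp": [8.4,-7.6,-2.1],"twist": [0,0,39]},{"dp": [9.6,-8.7,-2.5],"twist": [0,0,45]},{"dp": [10.8,-9.8,-2.9],"twist": [0,0,50]},{"dp": [11.7,-10.56,-3.2],"twist": [0,0,54.8]}]' --jaw 1 --newtons 40

```text
time: 0.93
ee_pos: [0.431, 0.2405, 0.1505]
orientation: [-0.0, -0.341, 0.94, -0.0]
force: [0.2, 0.6, -1.3]
gripper_width: 0.004
finger_force: 0.0
```

>>> apply_moves --moves '[{"dp": [0,0,-1]},{"dp": [0,0.05,-2]},{"dp": [0,0.05,-3]},{"dp": [0,0.05,-3.8]},{"dp": [0,0.05,-4.3]},{"dp": [0,0.05,-4.5]},{"dp": [0,0.05,-4.6]},{"dp": [0,0.05,-4.65]},{"dp": [0,0.05,-4.65]},{"dp": [0,0.05,-4.65]}]'

```text
invalid input
```

Each row needs a twist entry.

>>> apply_moves --moves '[{"dp": [0,0,-1],"twist": [0,0,0]},{"dp": [0,0.05,-2],"twist": [0,0,0]},{"dp": [0,0.05,-3],"twist": [0,0,0]},{"dp": [0,0.05,-3.8],"twist": [0,0,0]},{"dp": [0,0.05,-4.3],"twist": [0,0,0]},{"dp": [0,0.05,-4.5],"twist": [0,0,0]},{"dp": [0,0.05,-4.6],"twist": [0,0,0]},{"dp": [0,0.05,-4.65],"twist": [0,0,0]},{"dp": [0,0.05,-4.65],"twist": [0,0,0]},{"dp": [0,0.05,-4.65],"twist": [0,0,0]}]'

```text
time: 1.77
ee_pos: [0.4305, 0.2443, 0.036]
orientation: [0.001, -0.339, 0.941, 0.0]
force: [0.5, -0.1, 1.4]
gripper_width: 0.003
finger_force: 0.0
```

>>> apply_moves --moves '[{"dp": [0,0,-0.04],"twist": [0,0,0]},{"dp": [0,0,-0.08],"twist": [0,0,0]},{"dp": [0,0,-0.12],"twist": [0,0,0]},{"dp": [0,0,-0.16],"twist": [0,0,0]},{"dp": [0,0,-0.2],"twist": [0,0,0]},{"dp": [0,0,-0.2],"twist": [0,0,0]},{"dp": [0,0,-0.2],"twist": [0,0,0]},{"dp": [0,0,-0.2],"twist": [0,0,0]},{"dp": [0,0,-0.2],"twist": [0,0,0]},{"dp": [0,0,-0.2],"twist": [0,0,0]}]'

```text
time: 2.6
ee_pos: [0.4299, 0.244, 0.0301]
orientation: [-0.0, -0.339, 0.941, 0.0]
force: [-0.8, 0.3, 1.8]
gripper_width: 0.0
finger_force: 0.6
```

>>> apply_moves --moves '[{"dp": [0,0,-0.02],"twist": [0,0,0]},{"dp": [0,0,-0.04],"twist": [0,0,0]},{"dp": [0,0,-0.06],"twist": [0,0,0]},{"dp": [0,0,-0.08],"twist": [0,0,0]},{"dp": [0,0,-0.08],"twist": [0,0,0]},{"dp": [0,0,-0.08],"twist": [0,0,0]},{"dp": [0,0,-0.08],"twist": [0,0,0]},{"dp": [0,0,-0.08],"twist": [0,0,0]},{"dp": [0,0,-0.08],"twist": [0,0,0]},{"dp": [0,0,-0.08],"twist": [0,0,0]}]'

```text
time: 3.43
ee_pos: [0.4299, 0.244, 0.0299]
orientation: [0.001, -0.339, 0.941, 0.0]
force: [-6.3, -3.9, 18.1]
gripper_width: 0.002
finger_force: 8.8
```

nl is solid: 18 N with the tip still at 30 mm. Next is nr.

>>> apply_moves --moves '[{"dp": [0,0,0.8],"twist": [0,0,0]},{"dp": [0.6,-0.75,1],"twist": [0,0,0]},{"dp": [1.5,-1.8,1],"twist": [0,0,0]},{"dp": [2.4,-2.9,1],"twist": [0,0,0]},{"dp": [3.16,-3.86,1],"twist": [0,0,0]},{"dp": [3.16,-3.86,0.6],"twist": [0,0,0]},{"dp": [3.16,-3.86,0.25],"twist": [0,0,0]},{"dp": [3.16,-3.86,0.1],"twist": [0,0,0]},{"dp": [3.16,-3.86,0],"twist": [0,0,0]},{"dp": [3.16,-3.86,0],"twist": [0,0,0]}]'

```text
time: 4.27
ee_pos: [0.5082, 0.147, 0.03]
orientation: [0.0, -0.339, 0.941, -0.002]
force: [-5.2, -7.7, 20.2]
gripper_width: -0.003
finger_force: 10.4
```

nr is solid too. Next is fr, which is (+.0616, +.0510) away from nr.

>>> apply_moves --moves '[{"dp": [0,0,0.8],"twist": [0,0,0]},{"dp": [0.3,0.25,1],"twist": [0,0,0]},{"dp": [1,0.85,1],"twist": [0,0,0]},{"dp": [1.8,1.5,1],"twist": [0,0,0]},{"dp": [2.46,2.04,1],"twist": [0,0,0]},{"dp": [2.46,2.04,0.6],"twist": [0,0,0]},{"dp": [2.46,2.04,0.25],"twist": [0,0,0]},{"dp": [2.46,2.04,0.1],"twist": [0,0,0]},{"dp": [2.46,2.04,0],"twist": [0,0,0]},{"dp": [2.46,2.04,0],"twist": [0,0,0]}]'

```text
time: 5.1
ee_pos: [0.5687, 0.1993, 0.03]
orientation: [0.0, -0.339, 0.941, 0.001]
force: [-6.1, 2.2, 17.5]
gripper_width: 0.001
finger_force: 8.9
```

fr is solid, so fl should be the one that gives.

>>> apply_moves --moves '[{"dp": [0,0,0.8],"twist": [0,0,0]},{"dp": [-0.6,0.75,1],"twist": [0,0,0]},{"dp": [-1.5,1.8,1],"twist": [0,0,0]},{"dp": [-2.4,2.9,1],"twist": [0,0,0]},{"dp": [-3.16,3.8,1],"twist": [0,0,0]},{"dp": [-3.16,3.8,0.6],"twist": [0,0,0]},{"dp": [-3.16,3.8,0.25],"twist": [0,0,0]},{"dp": [-3.16,3.8,0.1],"twist": [0,0,0]},{"dp": [-3.16,3.8,0],"twist": [0,0,0]},{"dp": [-3.16,3.8,0],"twist": [0,0,0]}]'

```text
time: 5.93
ee_pos: [0.491, 0.2925, 0.0274]
orientation: [-0.001, -0.338, 0.941, 0.0]
force: [-2.2, 0.1, 5.5]
gripper_width: -0.004
finger_force: 2.3
```

fl gives: 27.4 mm under 5.5 N. I'll press to the bottom and hold.

>>> apply_moves --moves '[{"dp": [0,0,-0.04],"twist": [0,0,0]},{"dp": [0,0,-0.08],"twist": [0,0,0]},{"dp": [0,0,-0.1],"twist": [0,0,0]},{"dp": [0,0,-0.1],"twist": [0,0,0]},{"dp": [0,0,-0.1],"twist": [0,0,0]},{"dp": [0,0,-0.1],"twist": [0,0,0]},{"dp": [0,0,-0.1],"twist": [0,0,0]},{"dp": [0,0,-0.1],"twist": [0,0,0]},{"dp": [0,0,-0.1],"twist": [0,0,0]},{"dp": [0,0,-0.1],"twist": [0,0,0]}]'

```text
time: 6.77
ee_pos: [0.4918, 0.2927, 0.0266]
orientation: [0.0, -0.338, 0.941, 0.0]
force: [-4.6, -0.2, 9.9]
gripper_width: -0.001
finger_force: 4.5
```

>>> apply_moves --moves '[{"dp": [0,0,-0.08],"twist": [0,0,0]},{"dp": [0,0,-0.08],"twist": [0,0,0]},{"dp": [0,0,-0.08],"twist": [0,0,0]},{"dp": [0,0,0.8],"twist": [0,0,0]},{"dp": [-0.3,0.4,1.3],"twist": [0,0,0]},{"dp": [-1,1.2,1.3],"twist": [0,0,0]},{"dp": [-1.7,2,1.3],"twist": [0,0,0]},{"dp": [-2.1,2.55,1.3],"twist": [0,0,0]},{"dp": [-2.1,2.55,0.9],"twist": [0,0,0]},{"dp": [-2.1,2.55,0.7],"twist": [0,0,0]}]'

```text
time: 7.6
ee_pos: [0.4392, 0.3569, 0.0422]
orientation: [0.0, -0.339, 0.941, -0.0]
force: [-0.2, -0.2, 0.1]
gripper_width: 0.003
finger_force: 0.0
```

```bash
python3 - <<'E'
from h import *
i=r.snapshot("scene")[:,:,::-1];j=r.snapshot("top")[:,:,::-1]
a=i[150:265,180:325];b=j[130:250,200:340]
A=cv2.resize(a,None,fx=2.7,fy=2.7,interpolation=2);B=cv2.resize(b,None,fx=2.7,fy=2.7,interpolation=2)[:310]
C=np.zeros((324,A.shape[1]+B.shape[1],3),np.uint8);C[:len(A),:A.shape[1]]=A;C[:len(B),A.shape[1]:]=B
cv2.imwrite("pics/c1.png",C)
o=r.get_obs();p=o["ee_pos"];t=.692;d=p[:2]-[.5002,.2201];print(p,"base",d@[np.cos(t),np.sin(t)],d@[-np.sin(t),np.cos(t)],o["joints"].round(2))
E
```

```text
[0.43886049 0.3556935  0.04142073] base 0.039289612176722416 0.14354253319192 [ 0.68  0.27 -0.29  1.02 -0.   -0.01]
```

View pics/c1.png

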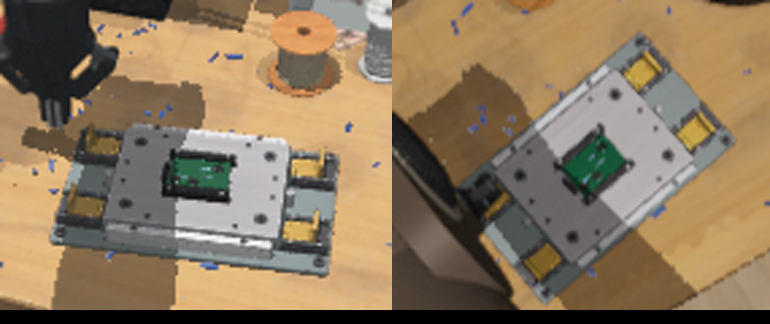

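The fingers (scene crop 55,105) are just outside the fl tab (95,140), and all the shims are still out. Now I go down and push along (+.638, -.770).

>>> apply_moves --moves '[{"dp": [0,0,-0.3],"twist": [0,0,0]},{"dp": [0,0,-0.55],"twist": [0,0,0]},{"dp": [0,0,-0.62],"twist": [0,0,0]},{"dp": [0,0,-0.62],"twist": [0,0,0]},{"dp": [0.1,-0.12,-0.62],"twist": [0,0,0]},{"dp": [0.2,-0.24,-0.62],"twist": [0,0,0]},{"dp": [0.3,-0.36,-0.62],"twist": [0,0,0]},{"dp": [0.4,-0.48,-0.62],"twist": [0,0,0]},{"dp": [0.5,-0.6,-0.62],"twist": [0,0,0]},{"dp": [0.5,-0.6,-0.62],"twist": [0,0,0]}]'

```text
time: 8.53
ee_pos: [0.4519, 0.3419, 0.0278]
orientation: [0.0, -0.339, 0.941, 0.0]
force: [-0.6, -0.5, 2.0]
gripper_width: -0.001
finger_force: 0.2
```

>>> apply_moves --moves '[{"dp": [0.05,-0.06,-0.04],"twist": [0,0,0]},{"dp": [0.1,-0.12,-0.04],"twist": [0,0,0]},{"dp": [0.15,-0.18,-0.04],"twist": [0,0,0]},{"dp": [0.2,-0.24,-0.04],"twist": [0,0,0]},{"dp": [0.25,-0.3,-0.04],"twist": [0,0,0]},{"dp": [0.3,-0.36,-0.04],"twist": [0,0,0]},{"dp": [0.35,-0.42,-0.04],"twist": [0,0,0]},{"dp": [0.4,-0.48,-0.04],"twist": [0,0,0]},{"dp": [0.45,-0.54,-0.04],"twist": [0,0,0]},{"dp": [0.5,-0.6,-0.04],"twist": [0,0,0]}]'

```text
time: 9.37
ee_pos: [0.4641, 0.3271, 0.0266]
orientation: [0.0, -0.339, 0.941, 0.0]
force: [-0.7, 2.5, 3.3]
gripper_width: 0.001
finger_force: 1.6
```

It is in contact, at about 2.5 N. I'll keep going until the stop.

>>> apply_moves --moves '[{"dp": [0.03,-0.04,0],"twist": [0,0,0]},{"dp": [0.06,-0.08,0],"twist": [0,0,0]},{"dp": [0.1,-0.12,0],"twist": [0,0,0]},{"dp": [0.13,-0.16,0],"twist": [0,0,0]},{"dp": [0.16,-0.2,0],"twist": [0,0,0]},{"dp": [0.2,-0.24,0],"twist": [0,0,0]},{"dp": [0.2,-0.24,0],"twist": [0,0,0]},{"dp": [0.2,-0.24,0],"twist": [0,0,0]},{"dp": [0.2,-0.24,0],"twist": [0,0,0]},{"dp": [0.2,-0.24,0],"twist": [0,0,0]}]'

```text
time: 10.2
ee_pos: [0.4668, 0.3239, 0.0267]
orientation: [-0.001, -0.34, 0.94, 0.004]
force: [-8.5, 10.7, 4.6]
gripper_width: -0.0
finger_force: 7.7
```

Blocked at base y of about 101 mm under 14 N, which fits home (88 mm plus a half finger of about 14 mm). A bit firmer, then back off and look.

>>> apply_moves --moves '[{"dp": [0.02,-0.03,0],"twist": [0,0,0]},{"dp": [0.04,-0.05,0],"twist": [0,0,0]},{"dp": [0.04,-0.05,0],"twist": [0,0,0]},{"dp": [0.04,-0.05,0],"twist": [0,0,0]},{"dp": [-0.1,0.12,0],"twist": [0,0,0]},{"dp": [-0.5,0.6,0],"twist": [0,0,0]},{"dp": [-0.8,1.0,0.8],"twist": [0,0,0]},{"dp": [-1.2,1.5,2],"twist": [0,0,0]},{"dp": [-1.8,2.2,3],"twist": [0,0,0]},{"dp": [-1.8,2.2,4],"twist": [0,0,0]}]'

```text
time: 11.03
ee_pos: [0.4219, 0.3772, 0.127]
orientation: [-0.001, -0.34, 0.94, -0.0]
force: [1.4, 0.2, 0.3]
gripper_width: 0.007
finger_force: 0.0
```

```bash
python3 - <<'E'
from h import *
i=r.snapshot("scene")[:,:,::-1]
cv2.imwrite("pics/c2.png",cv2.resize(i[180:260,185:320],None,fx=5,fy=5,interpolation=2))
t=.692;R=np.array([[np.cos(t),-np.sin(t)],[np.sin(t),np.cos(t)]])
for q in(0,.028):  # expected tab_fl top centre, in crop pixels
    w=np.r_[np.array([.5002,.2201])+R@[.04,.114-q],.037];print(q,(proj("scene",[w])[0]-[185,180])*5)
print(r.get_obs()["ee_pos"])
E
```

```text
0 [134.20283164  88.78621307]
0.028 [187.35847038  94.64798021]
[0.42440125 0.37791821 0.13238327]
```

View pics/c2.png

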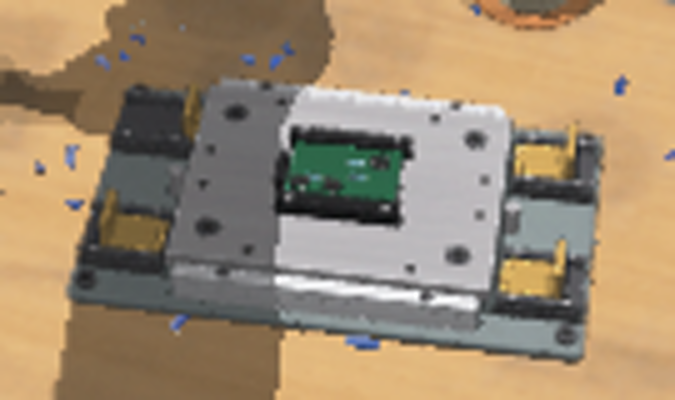

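The fl tab (191,105) is tight against the plate edge, where home was predicted (187,95), and the other three are out. Now I press fl again.

>>> apply_moves --moves '[{"dp": [0.7,-0.9,-0.5],"twist": [0,0,0]},{"dp": [1.6,-2,-1.2],"twist": [0,0,0]},{"dp": [2.4,-2.9,-2],"twist": [0,0,0]},{"dp": [2.72,-3.33,-2.8],"twist": [0,0,0]},{"dp": [2.72,-3.33,-3.4],"twist": [0,0,0]},{"dp": [2.72,-3.33,-3.7],"twist": [0,0,0]},{"dp": [2.72,-3.33,-3.85],"twist": [0,0,0]},{"dp": [2.72,-3.33,-3.94],"twist": [0,0,0]},{"dp": [2.72,-3.33,-3.94],"twist": [0,0,0]},{"dp": [2.72,-3.33,-3.94],"twist": [0,0,0]}]'

```text
time: 11.92
ee_pos: [0.4918, 0.2922, 0.0295]
orientation: [0.0, -0.339, 0.941, -0.001]
force: [-3.0, -5.1, 7.8]
gripper_width: 0.002
finger_force: 4.0
```

>>> apply_moves --moves '[{"dp": [0,0,-0.02],"twist": [0,0,0]},{"dp": [0,0,-0.03],"twist": [0,0,0]},{"dp": [0,0,-0.03],"twist": [0,0,0]},{"dp": [0,0,-0.03],"twist": [0,0,0]},{"dp": [0,0,-0.03],"twist": [0,0,0]},{"dp": [0,0,-0.03],"twist": [0,0,0]},{"dp": [0,0,-0.03],"twist": [0,0,0]},{"dp": [0,0,-0.03],"twist": [0,0,0]},{"dp": [0,0,-0.03],"twist": [0,0,0]},{"dp": [0,0,-0.03],"twist": [0,0,0]}]'

```text
time: 12.75
ee_pos: [0.4919, 0.2923, 0.0294]
orientation: [0.001, -0.339, 0.941, -0.001]
force: [-4.1, -5.4, 12.6]
gripper_width: -0.002
finger_force: 6.3
```

Solid: 12.6 N at 29.4 mm, against 26.6 mm before. Straight up and clear.

>>> apply_moves --moves '[{"dp": [0,0,0.5],"twist": [0,0,0]},{"dp": [0,0,1.2],"twist": [0,0,0]},{"dp": [0,0,2],"twist": [0,0,0]},{"dp": [-0.6,0,3],"twist": [0,0,0]},{"dp": [-1.4,0,3.8],"twist": [0,0,0]},{"dp": [-2.4,0,4.4],"twist": [0,0,0]},{"dp": [-3.2,0.5,5],"twist": [0,0,0]},{"dp": [-4,1,5],"twist": [0,0,0]},{"dp": [-4,1,5],"twist": [0,0,0]},{"dp": [-4,1,5],"twist": [0,0,0]}]'

```text
time: 13.58
ee_pos: [0.3912, 0.3187, 0.1532]
orientation: [0.001, -0.34, 0.94, -0.0]
force: [0.4, -0.7, -0.7]
gripper_width: 0.0
finger_force: 0.0
```

```bash
python3 - <<'E'
from h import *
i=r.snapshot("scene")[:,:,::-1]
cv2.imwrite("pics/c3.png",cv2.resize(i[140:270,130:370],None,fx=3,fy=3,interpolation=2))
o=r.get_obs();print(o["ee_pos"],o["force"],abs(o["qd"]).max())
E
```

```text
[0.39167465 0.31826141 0.15266746] [ 1.07545179 -0.11239454 -0.50282591] 0.021279292385599488
```

View pics/c3.png

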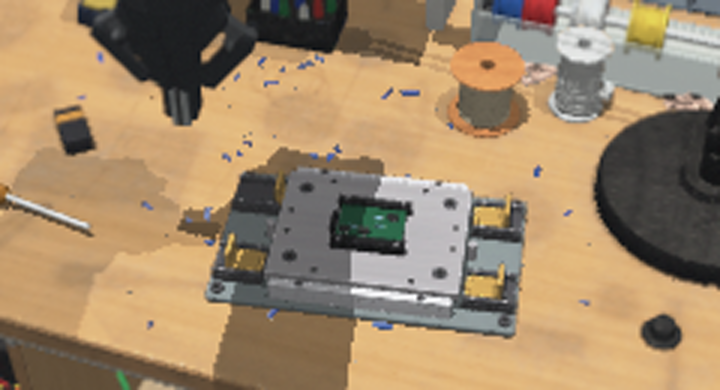

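The fl shim is home (tab at 280,185), the other three are out, the plate looks level, and the gripper (180,105) is clear.

```bash
python3 -c "
from bench import r
print(r.close_job())"
```

```text
the job is handed in; nothing more can be done
None
```

The far left corner was the one that rocked; its shim is now fully home, the corner held at 29.4 mm under 12.6 N when pressed again, the other three shims are still out, and the job is handed in with the arm clear (no verdict was returned).

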